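# Find the unlatched cover on the bench service box

### The job

One of the five identical covers on top of the bench service box has been left unlatched. With the fingertips, press near the edge of one cover after another until you find the one that rocks, then push that cover well open, to at least 30 degrees, and leave it standing open. Pick up nothing, and leave the glassware, pot and spoon around the work where they are.

Things in the scene. Friction and masses are not known exactly. Their poses are not given: they have to be found in the camera images.
- box_top (a point): middle of the row of covers, on their top plane and pivot line. Fixed grey box, top 95 to 125 mm above the bench, 189 deep, 538 wide, turned up to 12 degrees either way; x: from the near side to the back, y: along the row, z up. Flat top: 20 mm rim on the near side, 65 mm ledge behind, 70 mm ledges at both ends, 8 mm bars between covers.
- cover0_top (a point): fixed point at the middle of cover 0's top face, on its pivot line (stays put when the cover tilts); axes as box_top. Five identical white covers in a row, 0 at the -y end to 4 at the +y end, 78 mm apart; each a plate 100 mm along x, 66 mm along y, 6 mm thick, level with the box top.
- cover0 (a joint): tilt of cover 0 (rad) about its pivot along y under its middle: 0 level, positive = near (-x) half down, far half up. Latched covers give 0.03 rad at most. The one unlatched tilts either way to a stop at 0.75, resisted by 0.06 N m of friction (1.5 N at 40 mm from the pivot), and stays where left; the space under it is empty to 50 mm below the top.
- cover1_top (a point): fixed point at the middle of cover 1's top face, on its pivot line (stays put when the cover tilts); axes as box_top. Five identical white covers in a row, 0 at the -y end to 4 at the +y end, 78 mm apart; each a plate 100 mm along x, 66 mm along y, 6 mm thick, level with the box top.
- cover1 (a joint): tilt of cover 1 (rad) about its pivot along y under its middle: 0 level, positive = near (-x) half down, far half up. Behaves as told for cover0.
- cover2_top (a point): fixed point at the middle of cover 2's top face, on its pivot line (stays put when the cover tilts); axes as box_top. Five identical white covers in a row, 0 at the -y end to 4 at the +y end, 78 mm apart; each a plate 100 mm along x, 66 mm along y, 6 mm thick, level with the box top.
- cover2 (a joint): tilt of cover 2 (rad) about its pivot along y under its middle: 0 level, positive = near (-x) half down, far half up. Behaves as told for cover0.
- cover3_top (a point): fixed point at the middle of cover 3's top face, on its pivot line (stays put when the cover tilts); axes as box_top. Five identical white covers in a row, 0 at the -y end to 4 at the +y end, 78 mm apart; each a plate 100 mm along x, 66 mm along y, 6 mm thick, level with the box top.
- cover3 (a joint): tilt of cover 3 (rad) about its pivot along y under its middle: 0 level, positive = near (-x) half down, far half up. Behaves as told for cover0.
- cover4_top (a point): fixed point at the middle of cover 4's top face, on its pivot line (stays put when the cover tilts); axes as box_top. Five identical white covers in a row, 0 at the -y end to 4 at the +y end, 78 mm apart; each a plate 100 mm along x, 66 mm along y, 6 mm thick, level with the box top.
- cover4 (a joint): tilt of cover 4 (rad) about its pivot along y under its middle: 0 level, positive = near (-x) half down, far half up. Behaves as told for cover0.
- cup: clear glass cup, 48 mm across, 45 mm high, on the box's left (+y) end ledge; a bystander, origin at the centre of its underside
- jar: amber jar with lid, 42 mm across, 48 mm high, on the box's right (-y) end ledge; a bystander, origin at the centre of its underside
- beaker: clear glass beaker, 52 mm across, 60 mm high, on the ledge behind (+x of) the covers; a bystander, origin at the centre of its underside
- bottle: small white bottle, 36 mm across, 62 mm high, on the ledge behind the covers; a bystander, origin at the centre of its underside
- dish: clear dish, 60 mm across, 18 mm high, on the bench in front of the box; a bystander, origin at the centre of its underside
- pot: black seedling pot, 64 mm across, about 80 mm high with its leaves, on the bench beside the box's left end; a bystander, origin at the centre of its underside
- spoon: steel spoon with wooden handle, 130 mm long, lying on the bench in front of the box; a bystander, origin on its underside near the middle of its length
- housing: the box itself, with its covers; origin 95 mm under box_top, axes as box_top. A press of 5 to 10 N is plenty to tell a latched cover from the loose one.

How it is judged:
By the outcome, as a careful person would: the job done as asked, in the order asked, and still so for the second after the job is handed in, with the robot touching nothing.
It also fails if it takes over 48 s, if anything falls off the work surface, if the arm or the gripper's body presses on something with over 40 N, if the wrist force passes 120 N, or if a joint passes its speed limit or range.

### The arm

A 6-joint arm with a two-finger parallel gripper is mounted at the origin on the work surface. World frame = base frame: x ahead of the robot, y to its left, z up, the work surface at z = 0. Lengths are in m, angles in rad, forces in N, time in s.
With the tool pointing down it reaches from about 0.375 to 0.9 m from the base axis. Payload 3.1 kg.
Tool frame: the origin (TCP) lies midway between the tips of the shut fingers; the grasp point (between the pads) lies 19 mm behind it; z points along the fingers, x is the direction in which the jaws open and shut, and the axes are right-handed (so a half turn about z gives the same grasp; the last joint's range is limited). The gripper opens to 85 mm and grips with 20 to 120 N. Pads are 22 mm wide; open, the fingers measure 114 mm over their backs; the gripper's body (76 mm by 85 mm) begins 54 mm behind the grasp point. The pads swing forward as they close: fully open they stand 13 mm farther back than shut.
Start: joints at [0.996, 0.527, 1.433, -0, 1.181, -0.178], TCP at [0.242, 0.576, 0.231] pointing down, gripper open.
Joint ranges: [-3.08, 3.08], [-0.75, 2.2], [0.22, 2.44], [-1.43, 4.57], [0, 2.65], [-2.85, 2.85]. Speed limits (rad/s): [2.79, 2.79, 3.14, 3.14, 3.14, 3.14].

### API

Orientations are given as [roll, pitch, yaw] about the fixed x, y, z axes, in that order (R = Rz(yaw) Ry(pitch) Rx(roll)).
In Python, from rig import bot, kinematics, snapshot, get_calibration, look_for, tip_of gives the robot as it stands. Calls block until the motion is done:
- bot.movep(position, orientation): joint-space move of the TCP to a pose.
- bot.move_straight(position, attitude=None, speed=0.15, max_force=None): straight line of the TCP; attitude=None keeps the orientation; speed is the mean speed in m/s. With max_force (N) it stops when the force on the tool has changed by that much, and returns True; else False.
- bot.set_joints(angles): joint-space move.
- bot.command_gripper(opening, grasp_force=None): finger opening in m; grasp_force is the grip in N (None keeps the last); returns when the fingers have stopped.
- bot.sleep(seconds).
- kinematics.ik(position, orientation): joint angles nearest the present ones, or None.
- snapshot(name): name is "scene" or "top"; returns the picture (384x512x3 uint8, blue, green, red); there is no depth.
- get_calibration(name): a dict with "fx", "fy", "cx", "cy" (pixels), "world_from_camera" (4x4, takes a point from camera to world coordinates). Camera axes: x right, y up, looking along -z (the intrinsics and any distortion apply to the point x, -y, -z); pixel columns grow to the right and rows downward; lengths in m; the calibration is good to about 2 mm. A picture is of the moment at which its call begins. get_calibration takes no time and is no camera call.
A pose or a line that the arm cannot do raises bot.MotionError and nothing moves.
- bot.sign_off(): hands the job in, once; it reports no verdict.
Trained networks look in the newest picture that a camera, given by its name, has taken for a name from the list of things; names that differ only in an ending like _2 or _b are one class to them, and where a whole thing is asked for, a point or a joint stands for the part that bears it (a point fixed in the world has none). Each returns a list of dicts, best first, with "score" (0 to 1); they miss things now and then, are a little off and sometimes report something else, mostly with a low value. They report only what shows in the picture. A call takes as long as a camera call.
- look_for(camera, target): "pixel" ([column, row] in pixels, amid what is visible of it).
- tip_of(camera, target): "pixel" ([column, row] in pixels: a listed point, or the origin of a listed thing).
Readings, each from a call of its own:
- bot.current_clock(): time.
- bot.current_joints(): joint angles.
- bot.current_dq(): joint speeds.
- bot.current_effort(): joint torques, N m.
- bot.current_tool_pos(): TCP position.
- bot.current_eef_rot(): TCP orientation.
- bot.current_wrist_force(): force on the tool from outside, world axes, zero at the start.
- bot.current_moment(): the same for the moment, N m.
- bot.current_opening(): finger opening in m.
Only numpy, scipy, OpenCV 4.12 (cv2) and the standard library are available. Lean on these libraries where they do the work, as an engineer would, in place of code of your own. Each camera call takes 0.05 s, during which the arm holds its last target.

## Working session

There is one attempt and no reset: what is moved stays moved. The work goes in short steps, each a Python script; the robot and the scene stay as the last script left them, time stands still between calls to the robot, and variables do not carry over. Pictures are saved under pics/ and viewed, and the job is handed in when it is done.

```bash
mkdir -p pics; ls
python3 - <<'E'
from rig import bot, snapshot, get_calibration, tip_of
import cv2, numpy as np
for n in ("scene","top"):
    im=snapshot(n); cv2.imwrite(f"pics/{n}0.png",im)
    c=get_calibration(n); print(n,{k:np.round(v,3).tolist() for k,v in c.items()})
    for t in ["box_top"]+[f"cover{i}_top" for i in range(5)]:
        print(t,[(np.round(d["pixel"],1).tolist(),round(d["score"],2)) for d in tip_of(n,t)][:3])
print(bot.current_clock(), bot.current_eef_rot())
E
```

```text
pics
scene {'fx': 425.9, 'fy': 425.9, 'cx': 246.152, 'cy': 195.878, 'world_from_camera': [[-0.611, -0.514, 0.602, 1.276], [0.792, -0.394, 0.467, 0.664], [-0.003, 0.762, 0.648, 0.884], [0.0, 0.0, 0.0, 1.0]]}
box_top [([218.5, 185.6], 0.91)]
cover0_top [([181.9, 163.7], 0.91)]
cover1_top [([198.1, 174.0], 0.79), ([166.8, 153.3], 0.43)]
cover2_top [([218.2, 182.4], 0.94)]
cover3_top [([236.9, 197.6], 0.81), ([258.9, 210.0], 0.4)]
cover4_top [([254.3, 209.6], 0.79)]
top {'fx': 408.095, 'fy': 408.095, 'cx': 248.912, 'cy': 188.144, 'world_from_camera': [[0.068, 0.975, -0.211, 0.319], [-0.998, 0.066, -0.017, 0.084], [-0.003, 0.212, 0.977, 1.173], [0.0, 0.0, 0.0, 1.0]]}
box_top [([280.4, 177.5], 0.63)]
cover0_top [([339.3, 185.9], 0.62)]
cover1_top [([309.7, 183.0], 0.68)]
cover2_top [([279.8, 178.5], 0.89), ([309.1, 144.9], 0.6)]
cover3_top [([249.3, 176.0], 0.59), ([307.9, 243.3], 0.49)]
cover4_top [([220.8, 168.2], 0.6)]
0.7 [ 3.14156238e+00 -4.37280830e-05  1.17397840e+00]
```

View pics/scene0.png

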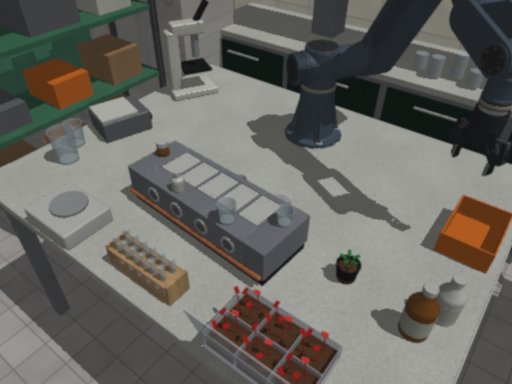

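View pics/top0.png

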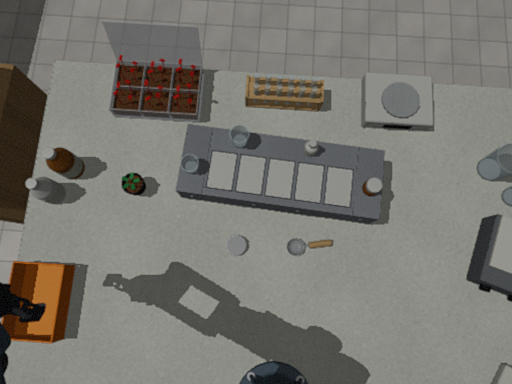

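```bash
cat > geo.py <<'E'
import numpy as np
from rig import get_calibration
from scipy.optimize import least_squares
def proj(n,P):
    c=get_calibration(n); W=np.array(c["world_from_camera"]); P=np.atleast_2d(P)
    q=(P-W[:3,3])@W[:3,:3]; 
    return np.c_[c["cx"]+c["fx"]*q[:,0]/-q[:,2], c["cy"]+c["fy"]*q[:,1]/q[:,2]]
E
python3 - <<'E'
from geo import *
obs={"scene":[[181.9,163.7],[198.1,174],[218.2,182.4],[236.9,197.6],[254.3,209.6]],
"top":[[339.3,185.9],[309.7,183],[279.8,178.5],[249.3,176],[220.8,168.2]]}
print([k for k in get_calibration("top")])
def pts(p):
    return np.array([[p[0]-np.sin(p[3])*s,p[1]+np.cos(p[3])*s,p[2]] for s in 0.078*(np.arange(5)-2)])
def f(p): return np.concatenate([(proj(n,pts(p))-obs[n]).ravel() for n in obs])
r=least_squares(f,[.5,0,.11,0],loss="soft_l1"); print(r.x, np.round(r.fun,1))
E
```

```text
['fx', 'fy', 'cx', 'cy', 'world_from_camera']
[ 0.58003112  0.02149341  0.1215604  -0.08727822] [-0.1 -0.5  1.1 -0.2 -0.4  2.6  0.8 -0.6  4.7  0.3 -0.4  0.7 -0.2 -0.8
  0.5 -0.7  1.9 -2.6  1.5  0.8]
```

The scene camera shows the box with the cup and jar on its ends and the beaker and bottle behind. In the top view the covers run from (222,170) to (339,187), with the dish at (237,245) and the spoon at (310,245) on the bench. I'll check the fitted model by overlaying it.

Run:
```python
from geo import *
import cv2
p=[0.58003112,0.02149341,0.1215604,-0.08727822]
def B(l): 
    c,s=np.cos(p[3]),np.sin(p[3]); l=np.atleast_2d(l).astype(float)
    return np.c_[p[0]+c*l[:,0]-s*l[:,1],p[1]+s*l[:,0]+c*l[:,1],p[2]+l[:,2]]
out=[]
for n,(x0,y0,w,h) in {"top":(170,115,225,115),"scene":(115,125,205,160)}.items():
    im=cv2.imread(f"pics/{n}0.png"); k=3.5
    o=cv2.resize(im[y0:y0+h,x0:x0+w],None,fx=k,fy=k,interpolation=cv2.INTER_CUBIC)
    L=[[(-.05,y-.033,0),(.05,y-.033,0),(.05,y+.033,0),(-.05,y+.033,0)] for y in .078*(np.arange(5)-2)]
    L.append([(-.07,-.269,0),(.119,-.269,0),(.119,.269,0),(-.07,.269,0)])
    for q in L:
        u=((proj(n,B(q))-[x0-.5,y0-.5])*k).astype(int)
        cv2.polylines(o,[u],True,(0,0,255),1)
    cv2.imwrite(f"pics/ov_{n}.png",o)
```

```text
(no output)
```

View pics/ov_top.png

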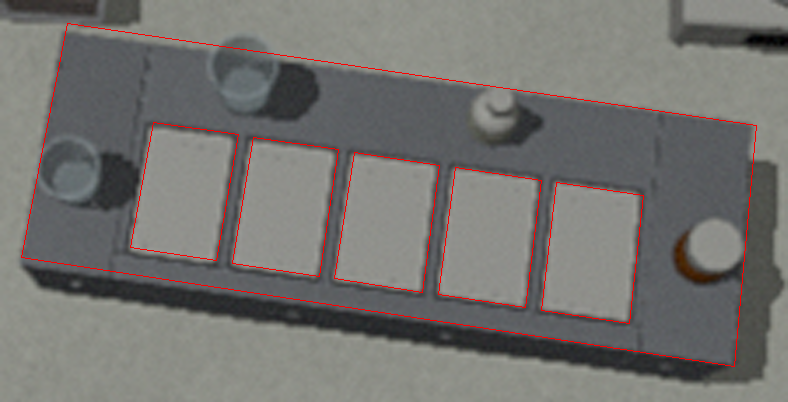

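View pics/ov_scene.png

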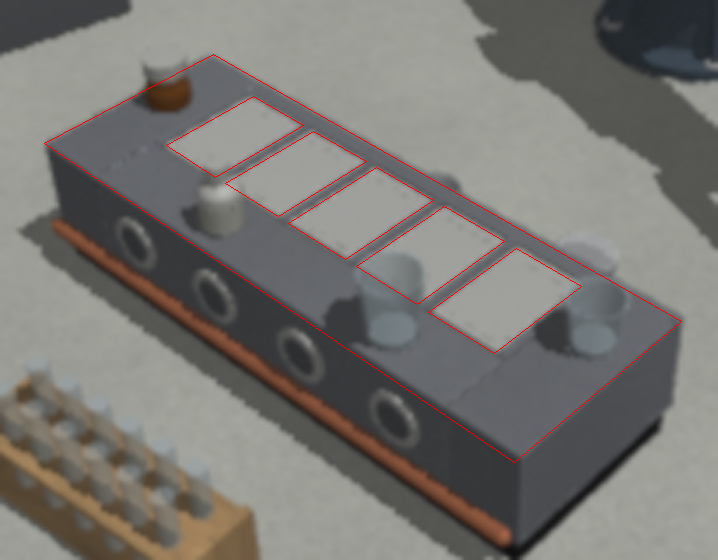

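The overlay matches the covers and rim to about 1–2 px in both views. Next I'll close the fingers and start pressing from cover 4.

```bash
cat >> geo.py <<'E'
p=[0.58003112,0.02149341,0.1215604,-0.08727822]
def B(x,y,z):
    c,s=np.cos(p[3]),np.sin(p[3])
    return [p[0]+c*x-s*y,p[1]+s*x+c*y,p[2]+z]
ROT=[np.pi,0,p[3]+np.pi/2]
YC=[-.148,-.078,0,.078,.148]
E
python3 - <<'E'
from geo import *
from rig import bot
bot.command_gripper(0.0)
bot.movep(B(-.040,YC[4],.13),ROT)
bot.move_straight(B(-.040,YC[4],.02),speed=.15)
print("t",bot.current_clock())
for i in (4,3,2,1,0):
    bot.move_straight(B(-.040,YC[i],.015),speed=.15)
    f0=bot.current_wrist_force()[2]
    hit=bot.move_straight(B(-.040,YC[i],-.012),speed=.03,max_force=6)
    z=bot.current_tool_pos()[2]-p[2]
    print(i,hit,round(z*1000,1),np.round(bot.current_wrist_force(),1),round(f0,1),round(bot.current_clock(),2))
    if not hit: break
    bot.move_straight(B(-.040,YC[i],.015),speed=.15)
E
```

```text
t 4.2
4 False -12.2 [0.5 0.4 0.5] -0.7 5.5
```

Run:
```python
from geo import *
from rig import bot,snapshot
import cv2
bot.move_straight(B(-.040,YC[4],.015),speed=.15)
bot.move_straight(B(-.040,YC[3],.015),speed=.15)
hit=bot.move_straight(B(-.040,YC[3],-.012),speed=.03,max_force=6)
print(hit,bot.current_tool_pos()[2]-p[2],np.round(bot.current_wrist_force(),1))
bot.move_straight(B(-.040,YC[3],.015),speed=.15)
im=snapshot("scene"); cv2.imwrite("pics/s1.png",cv2.resize(im[125:285,115:320],None,fx=3.5,fy=3.5,interpolation=cv2.INTER_CUBIC))
print(bot.current_clock())
```

```text
True 0.0026492424160077938 [-1.  -0.8  5.4]
7.2833
```

View pics/s1.png

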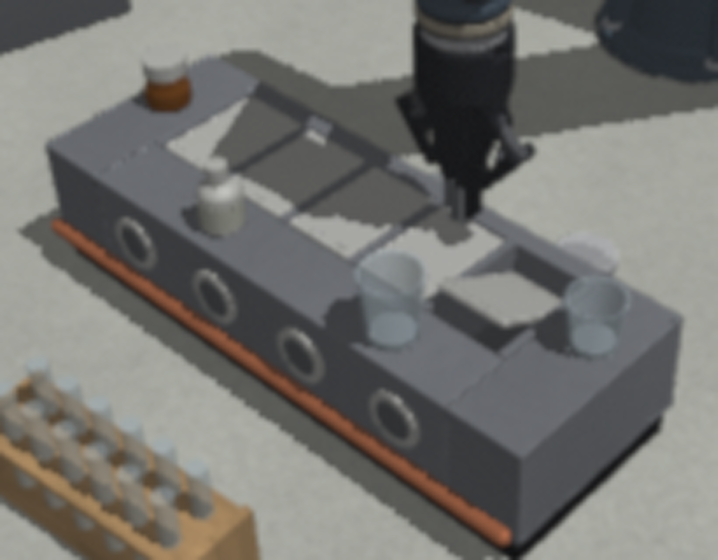

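Cover 4 rocked: it stands visibly tilted and gave about 15 mm with only about 1 N. Cover 3 stopped hard at the surface. Now I'll push cover 4 open.

Run:
```python
from geo import *
from rig import bot,snapshot
import cv2
bot.move_straight(B(-.034,YC[4],.018),speed=.15)
hit=bot.move_straight(B(-.034,YC[4],-.026),speed=.04,max_force=10)
print(hit,bot.current_tool_pos()[2]-p[2],np.round(bot.current_wrist_force(),1))
bot.move_straight(B(-.034,YC[4],.13),speed=.12)
bot.movep([.40,.20,.35],ROT)
bot.sleep(.3)
for n,(x0,y0,w,h) in {"top":(170,115,225,115),"scene":(115,125,205,160)}.items():
    im=snapshot(n); cv2.imwrite(f"pics/f_{n}.png",cv2.resize(im[y0:y0+h,x0:x0+w],None,fx=3.5,fy=3.5,interpolation=cv2.INTER_CUBIC))
print(bot.current_clock())
```

```text
True -0.016883974145412373 [-1.6  0.7  6.8]
11.3083
```

View pics/f_scene.png

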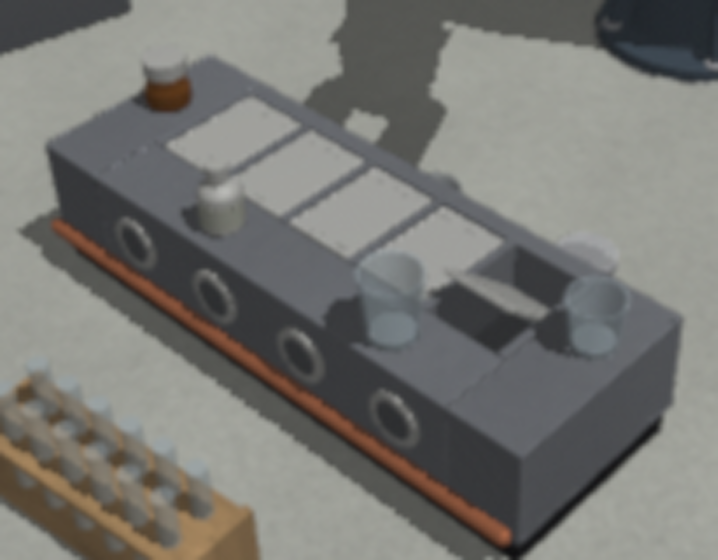

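View pics/f_top.png

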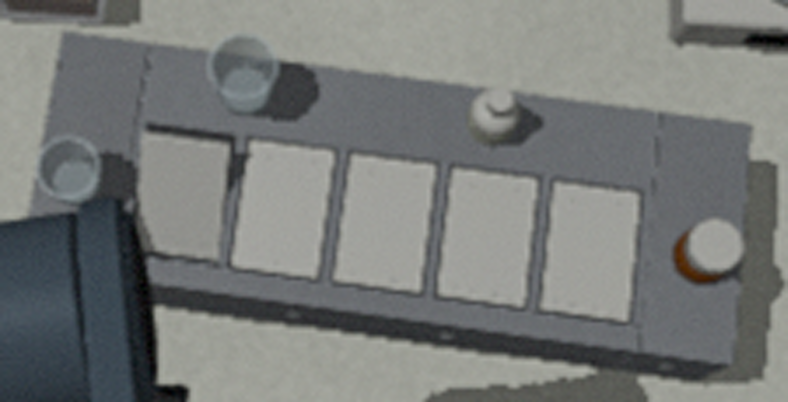

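Run:
```python
from geo import *
import cv2
k=6
for n,(x0,y0,w,h) in {"scene":(230,180,75,55),"top":(195,140,65,60)}.items():
    src=cv2.imread(f"pics/f_{n}.png"); full={"top":(170,115),"scene":(115,125)}[n]
    a,b=int((x0-full[0])*3.5),int((y0-full[1])*3.5)
    c0=cv2.resize(src[b:b+int(h*3.5),a:a+int(w*3.5)],(390,300)); sx,sy=390/int(w*3.5)*3.5,300/int(h*3.5)*3.5
    tiles=[]
    for t in (.3,.52,.65,.75):
        o=c0.copy()
        c,s=np.cos(t),np.sin(t)
        q=np.array([B(u*c,.156+v,.0025+u*s) for u,v in [(-.05,-.033),(.05,-.033),(.05,.033),(-.05,.033)]])
        uv=((proj(n,q)-[x0-.5,y0-.5])*[sx,sy]).astype(int)
        cv2.polylines(o,[uv],True,(0,0,255),1); cv2.putText(o,str(t),(5,20),0,.6,(0,255,255),1); tiles.append(o)
    cv2.imwrite(f"pics/t_{n}.png",np.vstack([np.hstack(tiles[:2]),np.hstack(tiles[2:])]))
```

```text
(no output)
```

View pics/t_scene.png

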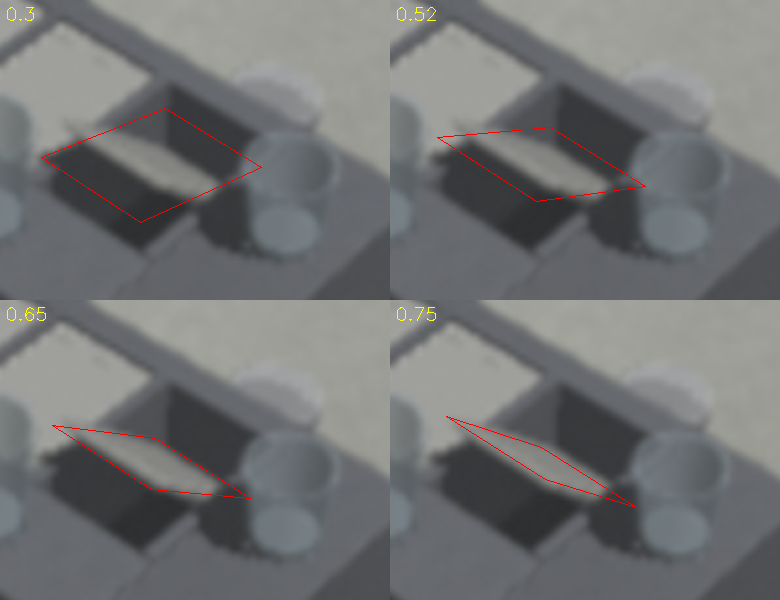

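View pics/t_top.png

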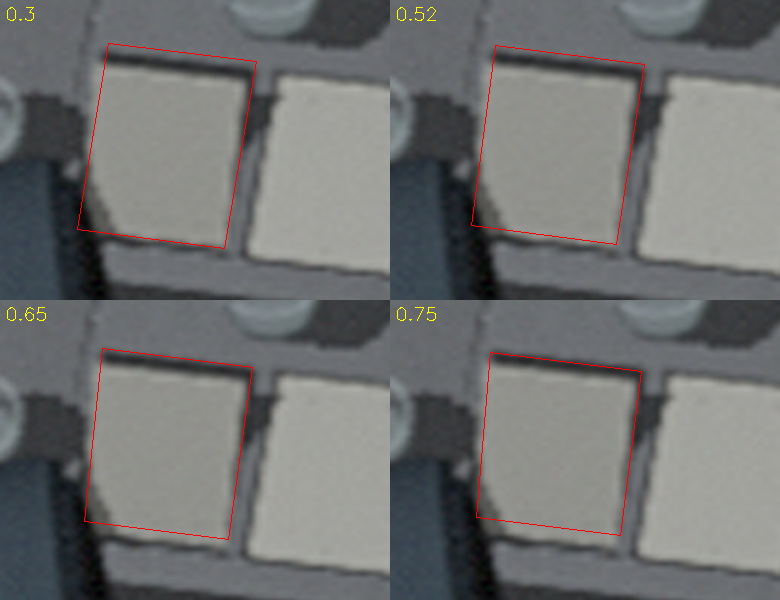

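Run:
```python
from rig import bot
print(bot.current_wrist_force(),bot.current_clock()); bot.sign_off()
```

```text
[-0.31336196 -0.43794312  0.56319543] 11.3083
the job is handed in; nothing more can be done
```

Cover 4, the one at the +y end next to the cup, was the unlatched one. It now stands open at about 0.7 rad (40 degrees), and I handed the job in at about 11.3 s.

- **Finding it:** I pressed cover 4 first, near its near edge. It sank about 15 mm under only about 1 N. Cover 3 for comparison stopped at the surface when I pressed it with a 6 N limit. I did not press covers 0 to 2, since the loose one was already found.
- **Opening it:** I pushed the near half of cover 4 down until a 10 N limit stopped the arm, which fits the cover reaching its 0.75 rad end stop. Then I lifted the arm clear.
- **Tilt check:** The scene camera fits an angle between 0.65 and 0.75 rad. In the top view every model outline was a few pixels off, probably because the pivot lies under the plate, so that view does not confirm the angle by itself.
- **Surroundings:** The cup, jar, beaker and bottle look unmoved in the final pictures. The final pictures did not fully cover the dish, pot and spoon, but the arm never went down near them.

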